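# Load the order caddy

## Robot

A 6-joint arm with a two-finger parallel gripper is mounted at the origin on a cart in front of the work surface, level with it; the furniture and walls round the work are solid. World frame = base frame: x ahead of the robot, y to its left, z up, the work surface at z = 0. Lengths are in m, angles in rad, forces in N, time in s.
With the tool pointing down it reaches from about 0.35 to 0.975 m from the base axis. Payload 7.1 kg.
Tool frame: the origin (TCP) lies midway between the tips of the shut fingers; the grasp point (between the pads) lies 19 mm behind it; z points along the fingers, x is the direction in which the jaws open and shut, and the axes are right-handed (so a half turn about z gives the same grasp; the last joint's range is limited). The gripper opens to 88 mm and grips with 3 to 60 N. Pads are 20 mm wide; open, the fingers measure 115 mm over their backs; the gripper's body (75 mm by 178 mm) begins 61 mm behind the grasp point.
Start: joints at [1.215, 0.423, 1.63, -0, 1.089, -0.019], TCP at [0.207, 0.59, 0.223] pointing down, gripper open.
Joint ranges: [-3, 3], [-0.9, 2.11], [0.09, 2.58], [-1.31, 4.45], [0.11, 2.69], [-2.54, 2.54]. Speed limits (rad/s): [2.39, 2.39, 3.01, 3.14, 3.14, 3.14].

## Interface

Orientations are given as a unit quaternion [w, x, y, z].
In Python, from station import move_pose, movel, movej, command_gripper, wait, inverse_kinematics, read_camera, camera_info, MotionError, job_done, get_time, get_joint_pos, get_qvel, get_effort, get_tcp_pos, get_ee_rot, get_ft_force, get_ft_torque, get_grip_width gives the robot as it stands. Calls block until the motion is done:
- move_pose(position, orientation): joint-space move of the TCP to a pose.
- movel(position, frame=None, v=0.15, until_force=None): straight line of the TCP; frame=None keeps the orientation; v is the mean speed in m/s. With until_force (N) it stops when the force on the tool has changed by that much, and returns True; else False.
- movej(angles): joint-space move.
- command_gripper(opening): opening from 0.0 (shut) to 1.0 (fully open); the grip force is fixed at half the most; returns when the fingers have stopped.
- wait(seconds).
- inverse_kinematics(position, orientation): joint angles nearest the present ones, or None.
- read_camera(name): name is "side" or "top"; returns the picture (480x640x3 uint8, red, green, blue); there is no depth.
- camera_info(name): a dict with "intrinsics" (3x3 intrinsics, pixels), "dist" ([k1, k2, p1, p2, k3] as OpenCV has them; the pictures are not rectified), "T" (4x4, takes a point from camera to world coordinates). Camera axes: x right, y up, looking along -z (the intrinsics and any distortion apply to the point x, -y, -z); pixel columns grow to the right and rows downward; lengths in m; the calibration is good to about 2 mm. A picture is of the moment at which its call begins. camera_info takes no time and is no camera call.
A pose or a line that the arm cannot do raises MotionError and nothing moves.
- job_done(): hands the job in, once; it reports no verdict.
Readings, each from a call of its own:
- get_time(): time.
- get_joint_pos(): joint angles.
- get_qvel(): joint speeds.
- get_effort(): joint torques, N m.
- get_tcp_pos(): TCP position.
- get_ee_rot(): TCP orientation.
- get_ft_force(): force on the tool from outside, world axes, zero at the start.
- get_ft_torque(): the same for the moment, N m.
- get_grip_width(): opening from 0.0 (shut) to 1.0 (fully open).
Only numpy, scipy, OpenCV 4.12 (cv2) and the standard library are available. Lean on these libraries where they do the work, as an engineer would, in place of code of your own. Each camera call takes 0.05 s, during which the arm holds its last target. There are 200 camera calls.

## Task

Get this table's order into the wooden caddy: the red dip cup in the red-lined bay, the white dip cup in the white-lined bay, the lemon drinks can in the yellow-lined bay and the ketchup bottle in the blue-lined bay. Stand each one upright and flat on its liner, well centred in its bay, without tipping anything over. Take them from the open counter in front of you; the spare bottle and can by the wooden tip box at the far right are not part of this. The green dip cup and the orange can were not ordered, so leave them standing where they are.

Things in the scene. Friction and masses are not known exactly. Their poses are not given: they have to be found in the camera images.
- red_dip_mid (a point): Belongs in the caddy: a lidded dip cup filled red with a round red sticker on its pale lid, 69 mm across its lid rim (a firm body 64 mm across under the rim, tapering to about 48 mm at the foot), 34 mm tall, 60 g, round so any yaw grips alike; the point is its centre, 17 mm above its underside, z up
- white_dip_mid (a point): Belongs in the caddy: a lidded dip cup filled off-white with a round white sticker on its pale lid, 69 mm across its lid rim (a firm body 64 mm across under the rim, tapering to about 48 mm at the foot), 34 mm tall, 60 g, round so any yaw grips alike; the point is its centre, 17 mm above its underside, z up
- lemon_can_mid (a point): Belongs in the caddy: a full drinks can in white, teal and yellow with lemons on it, 66 mm across, 115 mm tall, about 0.35 kg, round; the point is its centre, 57.5 mm above its underside, z up
- ketchup_mid (a point): Belongs in the caddy: ketchup bottle, dark brown cap, 188 mm tall, about 0.39 kg; body 42 mm along its x, 74 mm along its y. The rigid round cap, 43 mm across, 161 to 188 mm above the underside, is easy to grip from above. The point is the bottle centre, 94 mm above its underside, z up. Fits best with its sides along the bay sides, either way round
- green_dip_mid (a point): Look-alike, not ordered, stays where it is: a lidded dip cup filled green with a round green sticker on its pale lid, 69 mm across its lid rim (a firm body 64 mm across under the rim, tapering to about 48 mm at the foot), 34 mm tall, 60 g, round so any yaw grips alike; the point is its centre, 17 mm above its underside, z up
- orange_can_mid (a point): Look-alike, not ordered, stays where it is: a plain orange can with two white bands, 66 mm across, 115 mm tall; the point is its centre, 57.5 mm above its underside, z up
- bay_red (a point): Target: the red-lined square bay of the four-bay dark wood caddy (fixed, 207 mm square, wire grips on two sides); which bay has which liner varies. 94 mm square inside; dividers rise 6 mm, outer rim 8 mm above the liner; bay centres 99 mm apart. The point: centre of the liner top, 6 mm above the counter; x, y along the bay sides, z up. For the red dip cup.
- bay_white (a point): Target: the white-lined square bay of the four-bay dark wood caddy (fixed, 207 mm square, wire grips on two sides); which bay has which liner varies. 94 mm square inside; dividers rise 6 mm, outer rim 8 mm above the liner; bay centres 99 mm apart. The point: centre of the liner top, 6 mm above the counter; x, y along the bay sides, z up. For the white dip cup.
- bay_yellow (a point): Target: the yellow-lined square bay of the four-bay dark wood caddy (fixed, 207 mm square, wire grips on two sides); which bay has which liner varies. 94 mm square inside; dividers rise 6 mm, outer rim 8 mm above the liner; bay centres 99 mm apart. The point: centre of the liner top, 6 mm above the counter; x, y along the bay sides, z up. For the lemon drinks can.
- bay_blue (a point): Target: the blue-lined square bay of the four-bay dark wood caddy (fixed, 207 mm square, wire grips on two sides); which bay has which liner varies. 94 mm square inside; dividers rise 6 mm, outer rim 8 mm above the liner; bay centres 99 mm apart. The point: centre of the liner top, 6 mm above the counter; x, y along the bay sides, z up. For the ketchup bottle.
Not all that is in view belongs to the job. Leave any pink look-alike of the part that bears lemon_can_mid alone.

How it is judged:
By the outcome, as a careful person would: the job done as asked, in the order asked, and still so for the second after the job is handed in, with the robot touching nothing.
It also fails if it takes over 115 s, if anything falls off the work surface, if the arm or the gripper's body presses on something with over 40 N, if the wrist force passes 120 N, or if a joint passes its speed limit or range.

## Working session

There is one attempt and no reset: what is moved stays moved. The work goes in short steps, each a Python script; the robot and the scene stay as the last script left them, time stands still between calls to the robot, and variables do not carry over. Pictures are saved under pics/ and viewed, about 12 in all and at most 16, crops included, and the job is handed in when it is done.

```bash
mkdir -p pics; ls; python3 - <<'E'
from station import *
import cv2
for n in("side","top"):
    cv2.imwrite(f"pics/{n}0.png",read_camera(n)[:,:,::-1]); i=camera_info(n); print(n,i)
E
```

```text
pics
side {'intrinsics': array([[623.11756291,   0.        , 319.04871881],
       [  0.        , 623.11756291, 232.65932372],
       [  0.        ,   0.        ,   1.        ]]), 'dist': array([-0.07156863,  0.        ,  0.        ,  0.        ,  0.        ]), 'T': array([[ 9.98931702e-01,  1.06118117e-03, -4.61987889e-02,
         4.05329253e-01],
       [-4.10629210e-02,  4.78952114e-01, -8.76880099e-01,
        -1.48063794e+00],
       [ 2.11964790e-02,  8.77840388e-01,  4.78484026e-01,
         8.48063656e-01],
       [ 0.00000000e+00,  0.00000000e+00,  0.00000000e+00,
         1.00000000e+00]])}
top {'intrinsics': array([[600.22087293,   0.        , 323.65663586],
       [  0.        , 600.22087293, 231.33386705],
       [  0.        ,   0.        ,   1.        ]]), 'dist': array([-0.16305577,  0.        ,  0.        ,  0.        ,  0.        ]), 'T': array([[ 0.11672805,  0.9380337 , -0.32629334, -0.05119025],
       [-0.9931509 ,  0.11192879, -0.0335146 , -0.16237267],
       [ 0.0050838 ,  0.32797062,  0.94467424,  1.61997134],
       [ 0.        ,  0.        ,  0.        ,  1.        ]])}
```

View pics/top0.png

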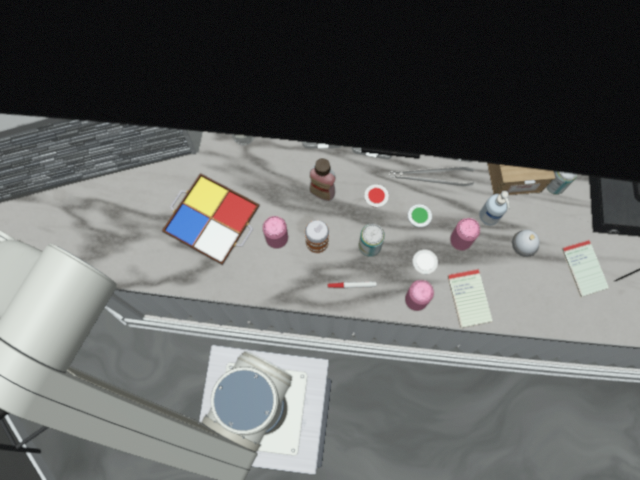

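View pics/side0.png

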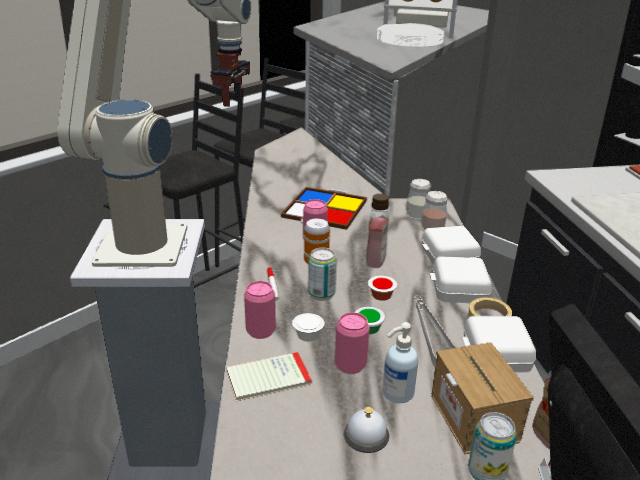

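The top view shows the caddy at (211,218), the red cup at (376,195), the green cup at (420,216) and the white cup at (425,262). The ketchup is at (321,178) and the orange can at (317,235). There are pink cans at (275,230), (466,233) and (420,293).

Lemon can candidates are top (372,240) / side (322,273) and top (562,183) / side (492,445). The second stands by the tip box, so it is the spare. I'll confirm this in an enlarged crop.

```bash
cat > h.py <<'E'
from station import *
import numpy as np, cv2
def ray(n,px):
    i=camera_info(n); p=cv2.undistortPoints(np.array(px,float).reshape(-1,1,2),i["intrinsics"],i["dist"]).reshape(-1,2)
    d=np.c_[p[:,0],-p[:,1],-np.ones(len(p))]@i["T"][:3,:3].T
    return i["T"][:3,3],d
def plane(n,px,z):
    c,d=ray(n,px); return c+d*((z-c[2])/d[:,2])[:,None]
def project(n,P):
    i=camera_info(n); q=(np.atleast_2d(P)-i["T"][:3,3])@i["T"][:3,:3]*[1,-1,-1]
    return cv2.projectPoints(q,np.zeros(3),np.zeros(3),i["intrinsics"],i["dist"])[0].reshape(-1,2)
def blobs(img,box,hlo,hhi,smin=90,vmin=60,amin=25):
    x0,y0,x1,y1=box; h=cv2.cvtColor(img[y0:y1,x0:x1],cv2.COLOR_RGB2HSV)
    H=h[...,0].astype(int); hm=(H>=hlo)&(H<=hhi) if hlo<=hhi else (H>=hlo)|(H<=hhi)
    m=(hm&(h[...,1]>=smin)&(h[...,2]>=vmin)).astype(np.uint8)
    k,_,s,c=cv2.connectedComponentsWithStats(m)
    return [(c[j]+[x0,y0],s[j,4]) for j in range(1,k) if s[j,4]>=amin]
E
python3 - <<'E'
from h import *
t=cv2.imread("pics/top0.png");s=cv2.imread("pics/side0.png")
a=cv2.resize(t[145:310,150:470],None,fx=2.5,fy=2.5,interpolation=3)
b=cv2.resize(s[180:350,240:410],None,fx=2.5,fy=2.5,interpolation=3)
cv2.imwrite("pics/c1.png",a);cv2.imwrite("pics/c2.png",cv2.resize(s[170:350,230:410],None,fx=3.3,fy=3.3,interpolation=3))
T=t[:,:,::-1].copy();S=s[:,:,::-1].copy()
for n,im,box in(("top",T,(150,150,480,310)),("side",S,(230,180,420,345))):
  for nm,lo,hi,z in(("red",174,5,.034),("green",50,75,.034),("blue",105,125,.006),("yellow",22,33,.006)):
    for c,ar in blobs(im,box,lo,hi,130): print(n,nm,c.round(1),ar,plane(n,c,z)[0].round(4))
E
```

```text
top red [376.1 195.2] 168 [ 0.6232 -0.2423  0.034 ]
top red [234.5 211. ] 958 [0.5272 0.1522 0.034 ]
top red [462.7 273.8] 60 [ 0.4189 -0.5016  0.034 ]
top red [335.8 284.8] 48 [ 0.3478 -0.1568  0.034 ]
top blue [186.5 224. ] 901 [0.4818 0.2897 0.006 ]
top yellow [192.7 187.7] 29 [0.5955 0.2935 0.006 ]
side red [338.2 215.8] 304 [0.5431 0.1123 0.034 ]
side red [269.9 271.6] 43 [ 0.3555 -0.1872  0.034 ]
side red [382.2 283.1] 181 [ 0.6246 -0.2406  0.034 ]
side green [370.6 314.5] 181 [ 0.5825 -0.3666  0.034 ]
side green [373.5 329.2] 50 [ 0.5827 -0.4197  0.034 ]
side blue [314.6 195.6] 245 [0.4827 0.3077 0.006 ]
side yellow [345.2 202.3] 360 [0.5761 0.2597 0.006 ]
side yellow [323.2 261. ] 25 [ 0.4911 -0.0918  0.006 ]
```

View pics/c1.png

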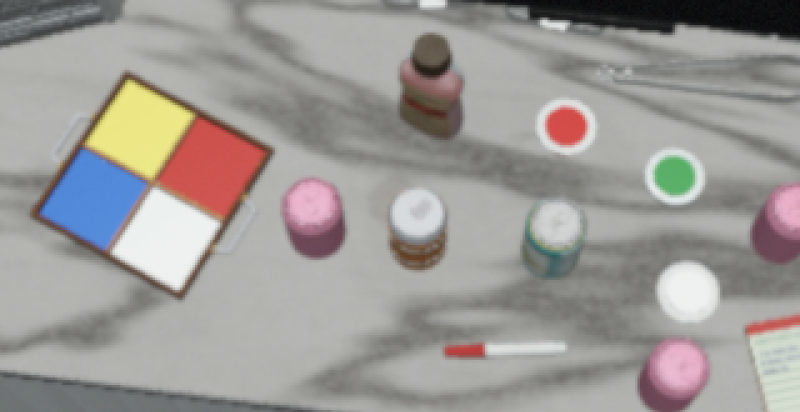

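View pics/c2.png

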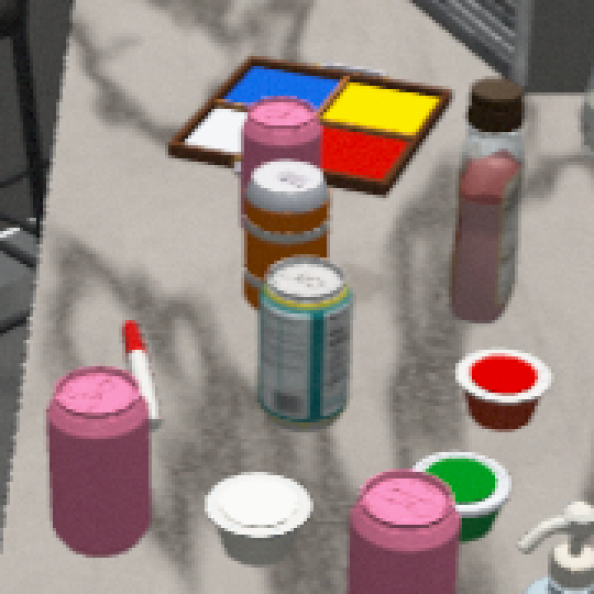

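The side crop confirms that the can at side (323,274) / top (372,240) is the ordered lemon can: teal and white with a yellow ring, standing on the open counter. The orange can with bands is behind it at side (317,240), and the pink cans are separate. Next I'll measure everything precisely.

```bash
python3 - <<'E'
from h import *
T=cv2.imread("pics/top0.png")[:,:,::-1].copy();S=cv2.imread("pics/side0.png")[:,:,::-1].copy()
h=cv2.cvtColor(T,cv2.COLOR_RGB2HSV).astype(int);H,s,v=h[...,0],h[...,1],h[...,2]
box=np.zeros(H.shape,bool);box[165:270,155:265]=1
M={"blue":(H>100)&(H<125)&(s>120),"yellow":(H>20)&(H<36)&(s>90)&(v>140),"red":((H>172)|(H<6))&(s>150)&(v>130),"white":(v>205)&(s<40)}
for k,m in M.items():
    m=cv2.morphologyEx((m&box).astype(np.uint8),cv2.MORPH_OPEN,np.ones((3,3)))
    c=max(cv2.findContours(m,0,cv2.CHAIN_APPROX_NONE)[0],key=cv2.contourArea)
    P=plane("top",c.reshape(-1,2),.006)[:,:2]; r=cv2.minAreaRect((P*1000).astype(np.float32)); print(k,np.round(r[0],1),np.round(r[1],1),round(r[2],1))
w=(v>200)&(s<45);b=np.zeros(H.shape,bool);b[245:280,405:447]=1
m=(w&b).astype(np.uint8);c=max(cv2.findContours(m,0,1)[0],key=cv2.contourArea);(e,ax,_)=cv2.fitEllipse(c);print("white cup",e,ax,plane("top",[e],.033)[0])
g=lambda a:(150+a[0]/2.5,145+a[1]/2.5); f=lambda a:(230+a[0]/3.3,170+a[1]/3.3)
for nm,t,sd,z in(("lemon",(556,220),(308,279),.115),("orange",(418,213),(288,179),.115),("pinkA",(312,204),(282,112),.115),("pinkB",(679,360),(98,390),.115),("pinkC",(795,205),(404,497),.115),("cap",(432,48),(497,88),.188),("white",(689,291),(258,504),.034)):
    print(nm,plane("top",[g(t)],z)[0].round(3),plane("side",[f(sd)],z)[0].round(3))
a=cv2.resize(T[150:205,300:350],None,fx=8,fy=8,interpolation=2);b=cv2.resize(S[185:275,360:400],(244,550),interpolation=2)
im=np.zeros((550,650,3),np.uint8);im[:440,:400]=a;im[:,405:649]=b
cv2.imwrite("pics/bottle.png",im[:,:,::-1])
E
```

```text
blue [482.5 290.1] [90.6 91. ] 68.0
yellow [573.9 250.8] [96.3 95.6] 67.8
red [537.9 158.1] [92.4 91.1] 68.0
white [444.4 196.5] [89.8 90.3] 67.9
white cup (424.83770751953125, 261.7087097167969) (22.44820785522461, 23.85984992980957) [ 0.44176918 -0.39444     0.033     ]
lemon [ 0.479 -0.238  0.115] [ 0.482 -0.243  0.115]
orange [ 0.47  -0.092  0.115] [ 0.473 -0.093  0.115]
pinkA [0.466 0.022 0.115] [0.473 0.024 0.115]
pinkB [ 0.342 -0.379  0.115] [ 0.341 -0.381  0.115]
pinkC [ 0.527 -0.493  0.115] [ 0.527 -0.497  0.115]
cap [ 0.629 -0.087  0.188] [ 0.63  -0.084  0.188]
white [ 0.443 -0.396  0.034] [ 0.444 -0.395  0.034]
```

View pics/bottle.png

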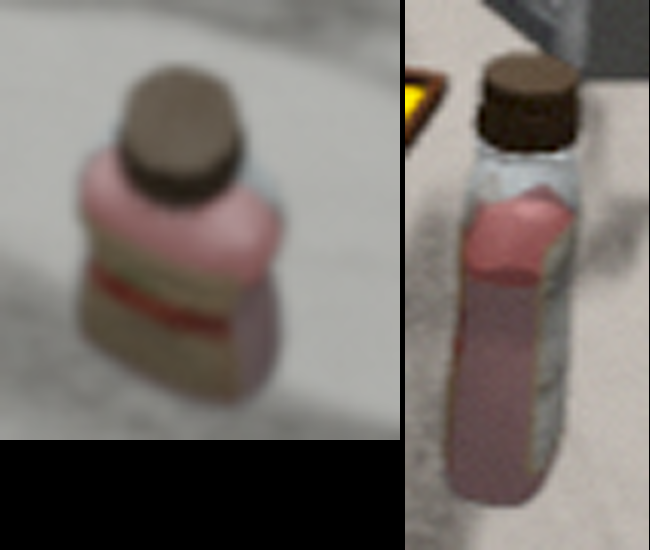

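The bottle's cap is at (.6295,-.0855). The base's long edge runs down to the right in the top crop from (90,335) to (235,405), which puts its yaw around -16°. The caddy is rotated about -22°. I'll start with the red cup.

```bash
cat >> h.py <<'E'
from scipy.spatial.transform import Rotation as Ro
A=np.radians(-22.1); C=np.array([.5086,.2233]); e1=np.array([np.cos(A),np.sin(A)]); e2=np.array([-np.sin(A),np.cos(A)])
BAY={k:C+.0495*(a*e1+b*e2) for k,a,b in(("blue",-1,1),("yellow",1,1),("red",1,-1),("white",-1,-1))}
def quat(a):
    c,s=np.cos(a),np.sin(a); q=Ro.from_matrix(np.array([[c,s,0],[s,-c,0],[0,0,-1]])).as_quat(); return list(q[[3,0,1,2]])
def best(xy,z,angs):
    o=[]
    for a in angs:
        for t in(a,a+np.pi,a-np.pi):
            q=inverse_kinematics([*xy,z],quat(t))
            if q is not None: o.append((abs(q[5]),t))
    return min(o)[1]
def pick(xy,ztcp,angs,zup,hi=.25):
    a=best(xy,hi,angs); move_pose([*xy,hi],quat(a)); movel([*xy,ztcp+.03],v=.2)
    hit=movel([*xy,ztcp],v=.06,until_force=8); command_gripper(0.0)
    print("pick hit",hit,"z",get_tcp_pos()[2],"w",get_grip_width()*88)
    movel([*xy,zup],v=.2); print("held",get_grip_width()*88,get_ft_force(),get_time()); return a
def place(xy,ztcp,a,hi,opening=.85):
    move_pose([*xy,hi],quat(a)); movel([*xy,ztcp+.025],v=.2)
    hit=movel([*xy,ztcp-.004],v=.03,until_force=4); print("place hit",hit,"z",get_tcp_pos(),"expected",ztcp)
    command_gripper(opening); wait(.2); movel([*xy,hi],v=.2); print("t",get_time(),"w",get_grip_width()*88)
def snap(n,name): cv2.imwrite(f"pics/{name}.png",read_camera(n)[:,:,::-1])
E
python3 - <<'E'
from h import *
d=plane("top",[(300+90/8,150+335/8),(300+235/8,150+405/8)],.01);d=d[0]-d[1];print("bottle yaw",np.degrees(np.arctan2(d[1],d[0]))-90,BAY)
a=pick((.624,-.2415),.006,[np.pi/2,0,np.pi/4],.06);
snap("side","s1")
movel([.624,-.2415,.22],v=.25)
E
```

```text
bottle yaw -20.75699715185371 {'blue': array([0.48135993, 0.28778627]), 'yellow': array([0.57308627, 0.25054007]), 'red': array([0.53584007, 0.15881373]), 'white': array([0.44411373, 0.19605993])}
pick hit False z 0.006279166674818731 w 61.01630588536408
held 61.160301398484116 [-0.08357559  0.96659402 -1.82476648] 6.1917
```

View pics/s1.png

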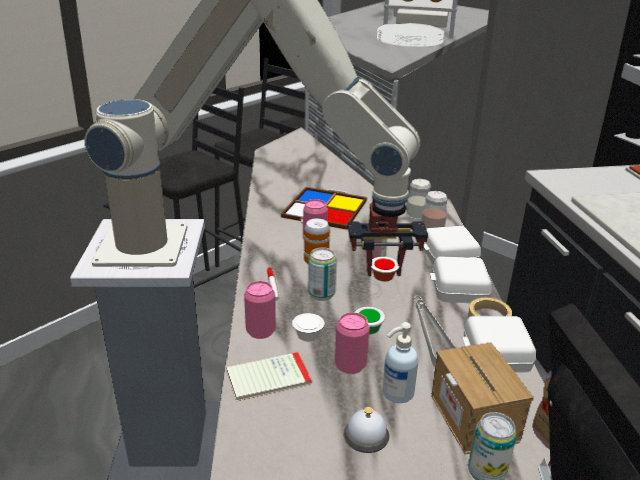

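The red cup is held at about (384,268), and the gripper's long side lies along the jaw axis, as I assumed. Now I'll place red, then do white.

```bash
python3 - <<'E'
from h import *
D=[A+np.pi/4,A-np.pi/4]
x=BAY["red"]; place(x,.0125,best(x,.2,D),.22)
w=(.443,-.395); pick(w,.006,[np.pi/2],.22)
x=BAY["white"]; place(x,.0125,best(x,.2,D),.22)
movej([-.9]+list(get_joint_pos()[1:]))
snap("top","t2");snap("side","s2")
t=cv2.imread("pics/t2.png");s=cv2.imread("pics/s2.png")
im=np.zeros((600,800,3),np.uint8);im[:300,:]=cv2.resize(t[145:265,150:470],(800,300));im[300:]=cv2.resize(s[180:330,230:430],(800,300))
cv2.imwrite("pics/m2.png",im)
E
```

```text
place hit True z [0.53519959 0.1586465  0.01191507] expected 0.0125
t 12.2417 w 74.73020726886666
pick hit False z 0.006275692966551425 w 61.40695137399571
held 61.23968407279723 [-0.12564842 -0.15962791 -1.34609097] 17.7417
place hit True z [0.44347574 0.1958428  0.01192206] expected 0.0125
t 23.55 w 75.1216381186283
```

View pics/m2.png

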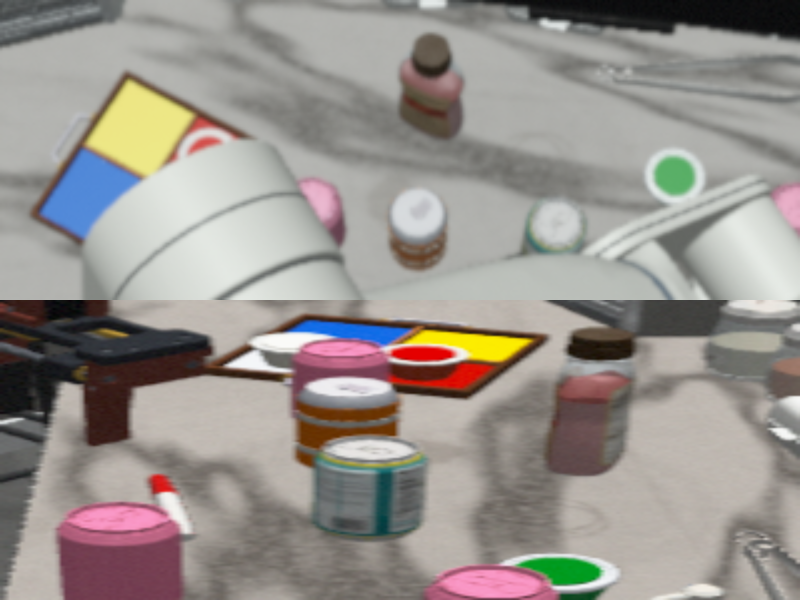

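Both cups stand in their bays at the expected height, but the arm hides the bays in the top view. I'll do the lemon can next, then check from the start pose.

```bash
python3 - <<'E'
from h import *
D=[A+np.pi/4,A-np.pi/4]
pick((.4805,-.2405),.064,[0,np.pi/2],.25)
x=BAY["yellow"]; place(x,.070,best(x,.25,D),.26)
movej([1.215,.423,1.63,0,1.089,-.019])
snap("top","t3");snap("side","s3"); print(get_time())
t=cv2.imread("pics/t3.png")
cv2.imwrite("pics/m3.png",cv2.resize(t[150:290,150:350],(800,560),interpolation=2))
T=t[:,:,::-1].copy()
print("want red",BAY["red"],[ (c.round(1),a,plane("top",c,.040)[0].round(4)) for c,a in blobs(T,(150,150,270,270),172,6,130)])
E
```

```text
pick hit False z 0.06416519217306359 w 65.03237568536252
held 65.2109340605218 [-0.23681282  0.27759658 -3.19583505] 29.6167
place hit True z [0.57249335 0.25034817 0.06990261] expected 0.07
t 34.8833 w 74.91121281814064
36.8
want red [0.53584007 0.15881373] [(array([230.5, 193.7]), np.int32(28), array([0.5762, 0.1714, 0.04  ])), (array([236.8, 217. ]), np.int32(435), array([0.508 , 0.1417, 0.04  ])), (array([232.8, 207.2]), np.int32(166), array([0.5361, 0.1579, 0.04  ]))]
```

View pics/m3.png

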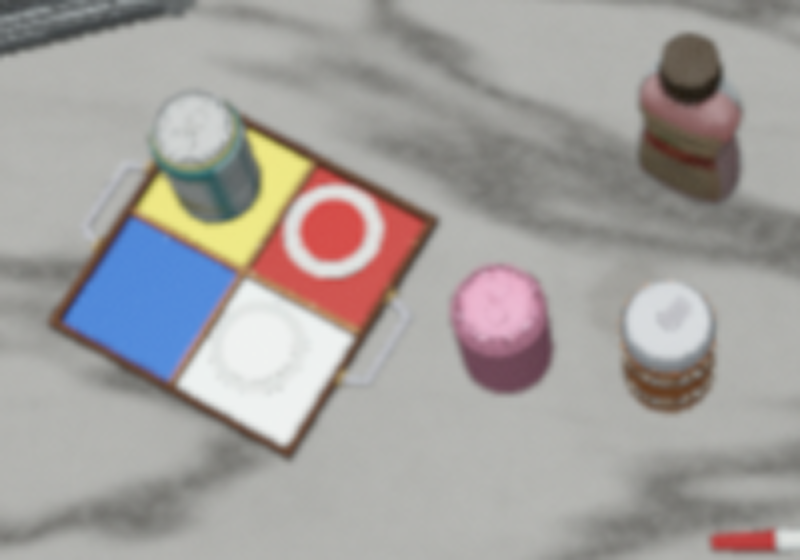

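All three sit in their bays, with the red sticker at (.5361,.1579) against the wanted (.5358,.1588). Now the ketchup, with a quick cross-check of the caddy centre from its rim corners.

```bash
python3 - <<'E'
from h import *
k=lambda p:(150+p[0]/4,150+p[1]/4)
P=plane("top",[k(p) for p in((240,115),(438,218),(290,457),(50,322))],.014)[:,:2];print("caddy corners mean",P.mean(0),"C",C)
d=np.diff(plane("top",[k((715,165)),k((648,140))],.07),axis=0)[0];print("band yaw",np.degrees(np.arctan2(d[1],d[0]))-90)
p=(.6295,-.0855)
a=pick(p,.158,[0,np.pi/2,np.pi/4,-np.pi/4],.33,hi=.33)
x=BAY["blue"]; move_pose([*x,.33],quat(a-np.radians(3.5))); movel([*x,.20],v=.15); wait(.3)
snap("top","t4");snap("side","s4")
t=cv2.imread("pics/t4.png");s=cv2.imread("pics/s4.png")
im=np.zeros((560,800,3),np.uint8);im[:,:400]=cv2.resize(t[150:290,150:250],(400,560));im[:,400:]=cv2.resize(s[90:258,260:380],(400,560))
cv2.imwrite("pics/m4.png",im);print(a,get_joint_pos(),get_time())
E
```

```text
caddy corners mean [0.50354446 0.21251575] C [0.5086 0.2233]
band yaw -15.268015588748156
pick hit False z 0.15813925668865805 w 41.71054086892694
held 42.22513389437338 [ 0.78934741 -1.27996028 -5.7412124 ] 42.7583
0 [5.17655577e-01 3.57331573e-01 1.79174653e+00 1.03196111e-05
 9.91915710e-01 5.78686789e-01] 45.6667
```

View pics/m4.png

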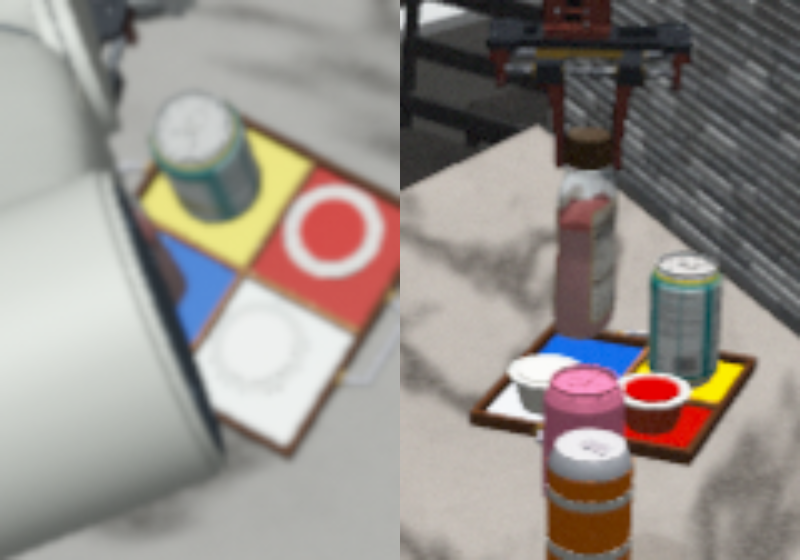

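```bash
python3 - <<'E'
from h import *
T=cv2.imread("pics/top0.png")[:,:,::-1].copy()
g=lambda a:(150+a[0]/2.5,145+a[1]/2.5)
P=plane("top",[g(p) for p in((127,72),(273,150),(182,297),(33,214))],.014)[:,:2];print("rim corners",P.round(4),P.mean(0),[np.linalg.norm(P[i]-P[i-1]) for i in range(4)])
print("cross",plane("top",[g((151,184)),(150+243/4,150+270/4)],.012))
# expected bay-corner pixels of the model, drawn on the original
im=cv2.resize(T[160:270,155:270],None,fx=5,fy=5,interpolation=2)[:,:,::-1].copy()
def dr(pts,z,col):
    q=project("top",np.c_[pts,np.full(len(pts),z)]); cv2.polylines(im,[np.int32(((q-[155,160]+.5)*5))],True,col,1)
sq=np.array([[-1,-1],[1,-1],[1,1],[-1,1]])
dr(C+.1035*sq@np.array([e1,e2]),.014,(255,255,255))
for b in BAY.values(): dr(b+.047*sq@np.array([e1,e2]),.006,(0,255,0))
cv2.imwrite("pics/ov.png",im)
E
```

```text
rim corners [[0.6391 0.2758]
 [0.5613 0.0884]
 [0.3749 0.163 ]
 [0.4513 0.3511]] [0.50663631 0.21955708] [np.float64(0.20238680118106148), np.float64(0.2029174588261414), np.float64(0.20078646654438756), np.float64(0.20305798563305474)]
cross [[0.50411666 0.2220856  0.012     ]
 [0.50755818 0.22168203 0.012     ]]
```

View pics/ov.png

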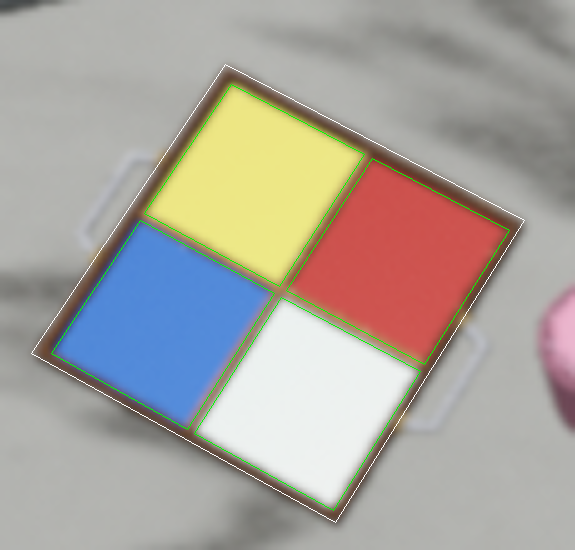

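The overlay fits the caddy to about 1–2 mm. The earlier corner mean was off because the can hid one corner and I misread it. Placing the bottle.

```bash
python3 - <<'E'
from h import *
x=BAY["blue"]-[.001,.001]; movel([*x,.180],v=.1)
hit=movel([*x,.159],v=.03,until_force=5); print(hit,get_tcp_pos(),get_ft_force())
command_gripper(.85); wait(.3); movel([*x,.33],v=.15)
movej([1.215,.423,1.63,0,1.089,-.019]); wait(.3)
snap("top","t5");snap("side","s5");print(get_time())
t=cv2.imread("pics/t5.png");s=cv2.imread("pics/s5.png")
im=np.zeros((560,800,3),np.uint8);im[:,:400]=cv2.resize(t[150:290,150:250],(400,560));im[:,400:]=cv2.resize(s[140:280,260:360],(400,560))
cv2.imwrite("pics/m5.png",im)
E
```

```text
True [0.48028111 0.28681684 0.16366501] [ 0.02693747 -0.5984558   3.03268513]
50.775
```

View pics/m5.png

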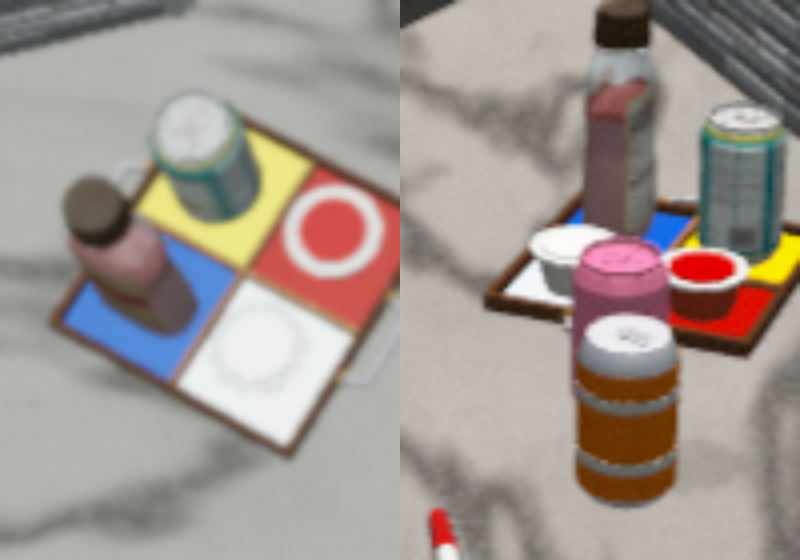

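View pics/s5.png

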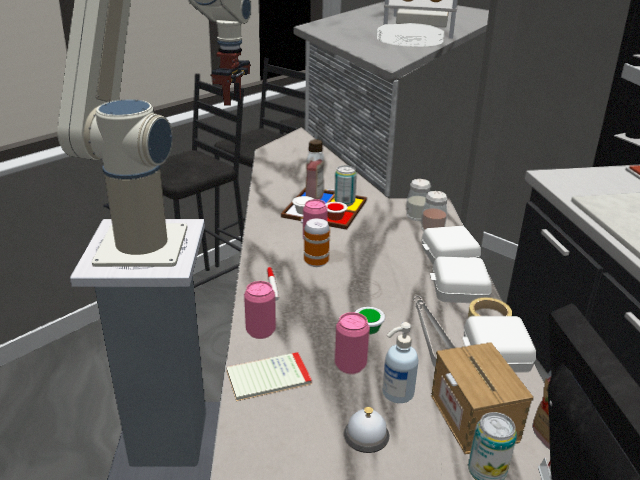

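All four stand upright in the right bays: cap at (174,200) and can lid at (198,182) in the top view. The orange can, green cup and pink cans have not moved. One numeric check, then I hand in.

```bash
python3 - <<'E'
from h import *
k=lambda p:(150+p[0]/4,150+p[1]/4)
for n,p,z in(("yellow",(193,128),.121),("blue",(97,203),.194),("white",(256,342),.040),("red",(332,230),.040)): print(n,(plane("top",[k(p)],z)[0][:2]-BAY[n]).round(4))
a,b=cv2.imread("pics/side0.png").astype(int),cv2.imread("pics/s5.png").astype(int)
print("orange/green change",abs(a-b)[235:262,308:328].mean(),abs(a-b)[310:325,362:384].mean())
job_done()
E
```

```text
yellow [-0.0051 -0.0016]
blue [-0.0027 -0.0063]
white [0.0019 0.0002]
red [-0.0007 -0.0016]
orange/green change 53.1679012345679 1.6686868686868688
the job is handed in; nothing more can be done
```

All four items are in the caddy in the order you asked: red cup in red, white cup in white, lemon can in yellow and ketchup in blue. I handed the job in at about 51 s of robot time. Each one was lowered until it touched the liner, at the expected height, and the last pictures show all four upright in the right bays.

**Centring:** from hand-read points in the last top view, the red and white cups are within 2 mm of their bay centres. The can top reads about 5 mm off and the bottle cap about 7 mm off. Those two are rough readings taken high above the liner, and the arm released both within 1–2 mm of the target. The bottle's turn was estimated to a few degrees, and it looks in line with its bay.

**Checks that disagreed:**
- **Caddy centre:** one check from the rim corners came out about 12 mm off, because I misread a corner hidden by the can. The corrected check (about 4 mm) and an overlay on the picture (1–2 mm) agreed with the centre I used.
- **Orange can:** the before-and-after difference was large (53). The likely cause is that the lemon can stood partly in front of it in the first picture; by eye it is upright at the same spot.
- **Green cup:** unchanged (difference 1.7).

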